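# Check the rollers of a bottle roller and pull the one that binds

### The arm

A 6-joint arm with a two-finger parallel gripper is mounted at the origin on the work surface. World frame = base frame: x ahead of the robot, y to its left, z up, the work surface at z = 0. Lengths are in m, angles in rad, forces in N, time in s.
With the tool pointing down it reaches from about 0.375 to 0.9 m from the base axis. Payload 3.1 kg.
Tool frame: the origin (TCP) lies between the finger pads; the fingertips stand 22 mm ahead of it and the grasp point (between the pads) lies 3 mm ahead of it; z points along the fingers, y is the direction in which the jaws open and shut (so a half turn about z gives the same grasp; the last joint's range is limited). The gripper opens to 87 mm and grips with 3 to 60 N. Pads are 19 mm wide; open, the fingers measure 117 mm over their backs; the gripper's body (75 mm by 190 mm) begins 51 mm behind the grasp point.
Start: joints at [0.948, 0.527, 1.433, -0, 1.181, -0.178], TCP at [0.269, 0.564, 0.245] pointing down, gripper open.
Joint ranges: [-3.08, 3.08], [-0.75, 2.2], [0.22, 2.44], [-1.43, 4.57], [0, 2.65], [-2.85, 2.85]. Speed limits (rad/s): [2.79, 2.79, 3.14, 3.14, 3.14, 3.14].

### API

Orientations are given as a unit quaternion [x, y, z, w].
In Python, from rig import get_obs, camera, get_calibration, hand_in, search_frame gives the robot as it stands.
- The arm moves only by the shell command python3 -m jog 'ROWS' [FORCE]. ROWS is JSON, a list of rows, each an object with "grip": the closure in counts, from 0 (fully open) to 255 (shut); "travel": the shift along the world's x, y, z in cm, a list of three; "twist": the turn about the world's z in degrees. A call has 1 to 8 rows; each row shifts and turns the commanded pose from where the row before left it; what a row does not reach is not made up. A row lasts 1/10 s, in which the tool goes at most 50 mm and 8.59 degrees, less where a joint would pass 70% of its speed; a pose out of reach is approached as far as the arm can. A call is refused whole if a number of a shift passes 5 or a number of a turn 8.59, either way. A call with a gripper value outside its range is refused whole. The fingers move at their own pace and stop on an object; FORCE is the grip in N (left out, the last holds). Time passes only in rows, so rows that do not move let the fingers close. It gives the time, the measured TCP pose, the force and the opening at its end, in the units of the state.
- get_obs(): the state, without advancing time (a new reading comes with each control period).
- camera(name): name is "scene" or "top"; returns the picture (400x640x3 uint8, red, green, blue); there is no depth.
- get_calibration(name): a dict with "fx", "fy", "cx", "cy" (pixels), "R" (3x3) and "t" (3): a world point X has camera coordinates R X + t. Camera axes: x right, y down, z forward; pixel columns grow to the right and rows downward; lengths in m; the calibration is good to about 2 mm. A picture is of the moment at which its call begins. get_calibration takes no time and is no camera call.
- hand_in(): hands the job in, once; it reports no verdict.
Trained networks look in the newest picture that a camera, given by its name, has taken for a name from the list of things; names that differ only in an ending like _2 or _b are one class to them, and where a whole thing is asked for, a point or a joint stands for the part that bears it (a point fixed in the world has none). Each returns a list of dicts, best first, with "p" (0 to 1); they miss things now and then, are a little off and sometimes report something else, mostly with a low value. They report only what shows in the picture. A call takes as long as a camera call. They do not tell look-alikes from the thing itself.
- search_frame(target, camera): "at" ([x, y, z] in m, in world coordinates, good to about 4 mm: the middle of the surface that is visible of it).
The state is a dict: "time": time; "q": joint angles; "joint_velocities": joint speeds; "joint_torque": joint torques, N m; "position": TCP position; "tool_rot": TCP orientation; "ft_force": force on the tool from outside, world axes, zero at the start; "moment": the same for the moment, N m; "grip_width": finger opening in m.
Only numpy, scipy, OpenCV 4.12 (cv2) and the standard library are available. Lean on these libraries where they do the work, as an engineer would, in place of code of your own. Each camera call takes 0.05 s, during which the arm holds its last target. There are 200 camera calls.

### The job

The drive belt is off the bottle roller: spin each of its four rollers with a fingertip, sideways across the top, and leave every one that runs freely in its slots, a quarter turn or more from where it stood. Lift out any roller that binds and lay it, without dropping it, flat in the grey repair tray. Do not disturb the well plate, the tip box or the screwdriver.

Things in the scene. Friction and masses are not known exactly. Their poses are not given: they have to be found in the camera images.
- machine: Bottle roller: white machine, fixed. Pan 262 (x) by 370 mm (y), top 30 mm above the bench; steel end plates at x = -115 and +115 mm, 98 mm high, with slots 13 mm wide, 18 mm deep; drive housing 90 mm high, x = 122 to 198 mm. Four rollers along its x at y = -142, -47, +47, +142 mm (55 mm free between neighbours). Origin: on the bench under the middle of the rollers.
- axle_1: One of four look-alike rollers in the machine, their order differing from start to start: a still steel axle, 245 mm long, carrying a black rubber-sleeved tube, 40 mm in diameter, 180 mm long (x = -96 to +84 mm). The axle's 10 mm square ends rest in open slots: it lifts straight up. About 0.35 kg. Origin: middle of the axle, on its centre line, 85 mm above the bench in the machine; x along the axle, z up.
- axle_2: One of four look-alike rollers in the machine, their order differing from start to start: a still steel axle, 245 mm long, carrying a black rubber-sleeved tube, 40 mm in diameter, 180 mm long (x = -96 to +84 mm). The axle's 10 mm square ends rest in open slots: it lifts straight up. About 0.35 kg. Origin: middle of the axle, on its centre line, 85 mm above the bench in the machine; x along the axle, z up.
- axle_3: One of four look-alike rollers in the machine, their order differing from start to start: a still steel axle, 245 mm long, carrying a black rubber-sleeved tube, 40 mm in diameter, 180 mm long (x = -96 to +84 mm). The axle's 10 mm square ends rest in open slots: it lifts straight up. About 0.35 kg. Origin: middle of the axle, on its centre line, 85 mm above the bench in the machine; x along the axle, z up.
- axle_4: One of four look-alike rollers in the machine, their order differing from start to start: a still steel axle, 245 mm long, carrying a black rubber-sleeved tube, 40 mm in diameter, 180 mm long (x = -96 to +84 mm). The axle's 10 mm square ends rest in open slots: it lifts straight up. About 0.35 kg. Origin: middle of the axle, on its centre line, 85 mm above the bench in the machine; x along the axle, z up.
- roller_1 (a joint): Angle of axle_1's tube about the axle's +x (positive: its top moves to -y), rad, unlimited; near 0 at the start, with the sleeve's bright metal strip on top. A sound tube turns at a touch (a fingertip pressed on its top and drawn 20 mm sideways turns it about 1 rad, and it coasts on); one that binds stays put under the rubbing fingertip.
- roller_2 (a joint): Angle of axle_2's tube about the axle's +x (positive: its top moves to -y), rad, unlimited; near 0 at the start, with the sleeve's bright metal strip on top. A sound tube turns at a touch (a fingertip pressed on its top and drawn 20 mm sideways turns it about 1 rad, and it coasts on); one that binds stays put under the rubbing fingertip.
- roller_3 (a joint): Angle of axle_3's tube about the axle's +x (positive: its top moves to -y), rad, unlimited; near 0 at the start, with the sleeve's bright metal strip on top. A sound tube turns at a touch (a fingertip pressed on its top and drawn 20 mm sideways turns it about 1 rad, and it coasts on); one that binds stays put under the rubbing fingertip.
- roller_4 (a joint): Angle of axle_4's tube about the axle's +x (positive: its top moves to -y), rad, unlimited; near 0 at the start, with the sleeve's bright metal strip on top. A sound tube turns at a touch (a fingertip pressed on its top and drawn 20 mm sideways turns it about 1 rad, and it coasts on); one that binds stays put under the rubbing fingertip.
- tray: Repair tray: open grey plastic tray, fixed on the bench on the machine's +y side, 300 mm (x) by 190 mm (y) outside, 60 mm high, 4 mm walls and floor. A roller fits in lengthwise, along the tray's x. Origin: centre of its underside.
- wellplate: Bystander: lidded clear 96-well plate with red wells, 128 x 86 x 21 mm, loose. Origin: centre of its underside.
- tipbox: Bystander: pipette-tip box, dark blue with a yellow rack, 122 x 85 x 58 mm, loose. Origin: centre of its underside.
- driver: Bystander: screwdriver with a black handle, 170 mm long, lying along its x, loose. Origin: under its middle.
There are look-alikes about, which are no part of the job. What is shaped like the axle_4 but pink or yellow is not meant. Leave any orange look-alike of the axle_2 alone.

How it is judged:
By the outcome, as a careful person would: the job done as asked, in the order asked, and still so for the second after the job is handed in, with the robot touching nothing.
It also fails if it takes over 67 s, if anything falls off the work surface, if the arm or the gripper's body presses on something with over 40 N, if the wrist force passes 120 N, or if a joint passes its speed limit or range.

## Working session

There is one attempt and no reset: what is moved stays moved. The work goes in short steps, Python scripts to look and compute and a shell command to move; the robot and the scene stay as the last step left them, time stands still between calls to the robot, and variables do not carry over. Pictures are saved under pics/ and viewed, about 8 in all and at most 12, crops included, and the job is handed in when it is done.

```bash
mkdir -p pics
python3 - <<'E'
from rig import *
import cv2,numpy as np
for n in("scene","top"):
    im=camera(n); cv2.imwrite(f"pics/{n}0.png",im[:,:,::-1]); c=get_calibration(n); print(n,{k:np.round(v,3).tolist() for k,v in c.items()})
o=get_obs(); print(o)
for t in("machine","axle_1","tray","wellplate","tipbox","driver"):
    for n in("scene","top"):
        print(t,n,[(np.round(d["at"],3).tolist(),round(d["p"],2)) for d in search_frame(t,n)])
E
```

```text
scene {'fx': 497.07, 'fy': 497.07, 'cx': 317.21, 'cy': 199.626, 'R': [[-0.837, 0.547, -0.012], [0.473, 0.713, -0.517], [-0.274, -0.438, -0.856]], 't': [0.455, -0.167, 2.151]}
top {'fx': 514.164, 'fy': 514.164, 'cx': 315.41, 'cy': 196.317, 'R': [[0.025, -1.0, -0.001], [-0.99, -0.024, -0.139], [0.139, 0.005, -0.99]], 't': [-0.035, 0.503, 1.879]}
{'time': 0.1, 'q': array([ 9.47491522e-01,  5.28386746e-01,  1.43377096e+00, -3.00299850e-05,
        1.18140271e+00, -1.78500491e-01]), 'joint_velocities': array([-0.00063761, -0.0030991 , -0.00199034, -0.00071593, -0.00042431,
        0.00057241]), 'joint_torque': array([ 4.74863846e-04, -4.40986097e+01, -1.77150178e+01,  6.35472033e-02,
        5.33573760e-02, -1.28758418e-05]), 'position': array([0.26854011, 0.56368351, 0.24366215]), 'tool_rot': array([ 2.2056757e-01,  9.7537120e-01, -9.1128884e-04, -3.7117558e-04]), 'ft_force': array([ 1.10329472, -0.50198737, -0.69915541]), 'moment': array([-0.05660804, -0.00536414, -0.00378148]), 'grip_width': 0.08718189587651769}
machine scene [([0.614, -0.038, 0.055], 0.89)]
machine top [([0.592, -0.06
[... 227 characters left out ...]
op [([0.464, 0.636, 0.037], 0.97), ([0.53, -0.021, 0.098], 0.96), ([0.363, -0.684, 0.036], 0.94), ([0.522, -0.117, 0.098], 0.82), ([0.513, -0.209, 0.104], 0.74), ([0.228, -0.266, 0.032], 0.72), ([0.54, 0.07, 0.097], 0.6)]
tray scene [([0.451, 0.36, 0.005], 0.96)]
tray top [([0.462, 0.374, 0.005], 0.83)]
wellplate scene [([0.434, -0.45, 0.02], 0.74), ([0.538, -0.013, 0.099], 0.24)]
wellplate top [([0.428, -0.456, 0.021], 0.82), ([0.536, 0.072, 0.098], 0.7)]
tipbox scene [([0.769, 0.254, 0.059], 0.75)]
tipbox top [([0.757, 0.243, 0.059], 0.95), ([0.529, -0.02, 0.098], 0.18)]
driver scene [([0.611, -0.036, 0.052], 0.69), ([0.538, -0.011, 0.102], 0.57)]
driver top [([0.601, -0.463, 0.02], 0.76)]
```

View pics/scene0.png

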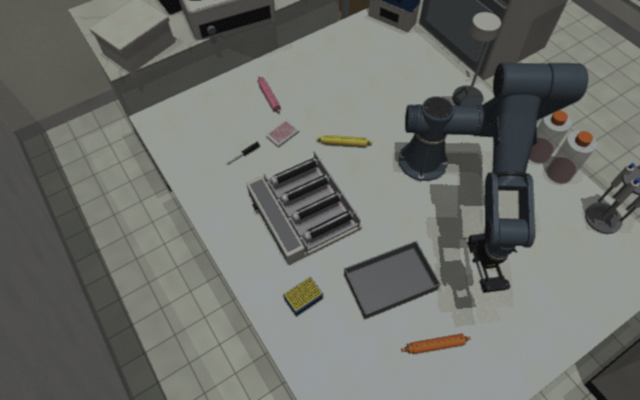

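View pics/top0.png

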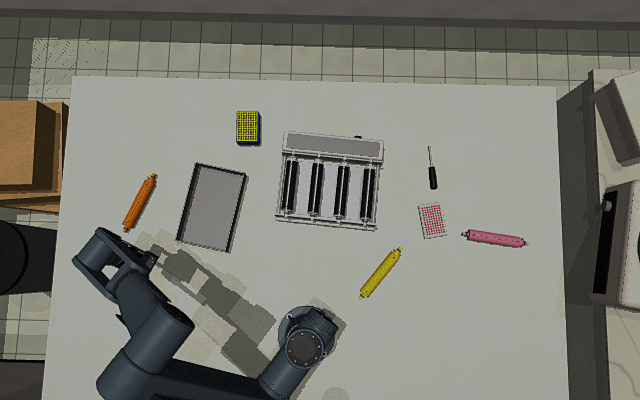

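Black rollers in the machine: top picture at about (290,187), (316,189), (342,191) and (368,194). In the scene picture they are at (293,172), (305,190), (316,207) and (328,225). The look-alikes are orange (140,202), yellow (381,272) and pink (495,238), all lying on the bench, so I leave them alone. Next I overlay a model on close crops.

```bash
cat > h.py <<'E'
from rig import *
import cv2,numpy as np
def proj(n,P):
    c=get_calibration(n); X=np.atleast_2d(P)@np.array(c["R"]).T+np.array(c["t"])
    return np.c_[c["fx"]*X[:,0]/X[:,2]+c["cx"],c["fy"]*X[:,1]/X[:,2]+c["cy"]]
def body(p,L):  # p=(x,y,yaw), local pts -> world
    L=np.atleast_2d(L).astype(float); c,s=np.cos(p[2]),np.sin(p[2])
    return np.c_[p[0]+c*L[:,0]-s*L[:,1],p[1]+s*L[:,0]+c*L[:,1],L[:,2]]
def crop(im,n,box,k,polys):
    x0,y0,x1,y1=box; o=cv2.resize(im[y0:y1,x0:x1,::-1],None,fx=k,fy=k,interpolation=cv2.INTER_CUBIC)
    for P,col in polys:
        q=((proj(n,P)-[x0,y0]+.5)*k).astype(np.int32); cv2.polylines(o,[q],False,col,1)
    return o
M=np.array([.5356,-.0649,-.078])
T=np.array([.456,.367,-.078])
E
cat > fit.py <<'E'
from h import *
from scipy.optimize import minimize
import sys
ims={n:cv2.imread(f"pics/{n}0.png")[:,:,::-1].copy() for n in("scene","top")}
R=[-.142,-.047,.047,.142]
# dark tube tops should be dark, gaps between rollers (and pan beside) bright
g={n:cv2.GaussianBlur(cv2.cvtColor(ims[n],cv2.COLOR_RGB2GRAY),(0,0),.7).astype(np.float32) for n in ims}
def samp(n,P):
    q=proj(n,P).astype(np.float32); return cv2.remap(g[n],q[:,0].reshape(-1,1),q[:,1].reshape(-1,1),cv2.INTER_LINEAR).ravel()
xs=np.linspace(-.09,.078,20)
tube=np.array([[x,y+d,.085+np.sqrt(.0004-d*d)] for x in xs for y in R for d in(-.017,-.01,.01,.017)])
off=np.array([[x,y,.085] for x in(-.103,.092) for y in np.concatenate([np.array(R)+d for d in(-.01,0,.01)])])
def cost(p,ns):
    return sum(samp(n,body(p,tube)).mean() - .3*samp(n,body(p,off)).mean() for n in ns)
def run(ns):
    return minimize(cost,M,args=(ns,),method="Nelder-Mead",options=dict(initial_simplex=M+np.array([[0,0,0],[.012,0,0],[0,.012,0],[-.006,-.006,.04]])))
for ns in(["scene"],["top"],["scene","top"]):
    r=run(ns); print(ns,r.x.round(4),r.fun)
p=r.x
def tr(p): return [(body(p,[[a*.15,b*.095,.06] for a,b in((1,1),(-1,1),(-1,-1),(1,-1),(1,1))]),(0,255,0)),(body(p,[[a*.15,b*.095,0] for a,b in((1,1),(-1,1),(-1,-1),(1,-1),(1,1))]),(255,255,0))]
polys=[(body(p,[[-.096,y,.105],[.084,y,.105]]),(0,0,255)) for y in R]+[(body(p,[[x,-.185,.098],[x,.185,.098]]),(0,255,0)) for x in(-.115,.115)]+[(body(p,[[a*.131,b*.185,.03] for a,b in((1,1),(-1,1),(-1,-1),(1,-1),(1,1))]),(255,0,0))]+tr(T)
a=crop(ims["scene"],"scene",(240,145,445,320),3,polys); b=crop(ims["top"],"top",(170,125,390,260),3,polys)
a=cv2.resize(a,None,fx=.64,fy=.64) if 0 else a
cv2.imwrite("pics/a.png",a); cv2.imwrite("pics/b.png",b)
E
python3 fit.py
```

```text
['scene'] [ 0.5456 -0.0461 -0.122 ] 23.417695999145508
['top'] [ 0.5305 -0.0684 -0.0827] -13.513296127319336
['scene', 'top'] [ 0.53   -0.0678 -0.0828] 10.339399337768555
```

View pics/a.png

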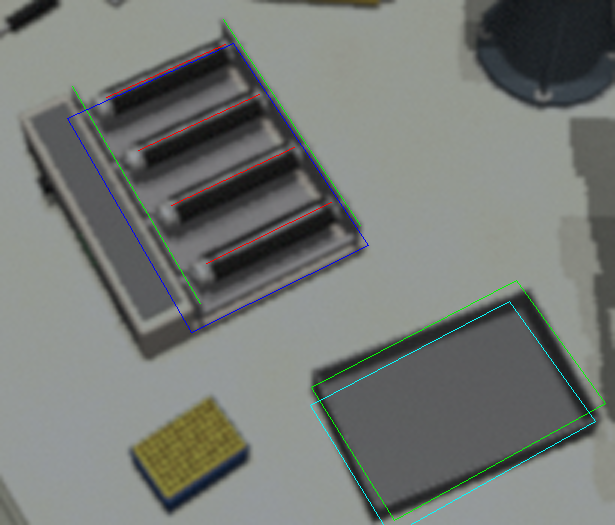

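View pics/b.png

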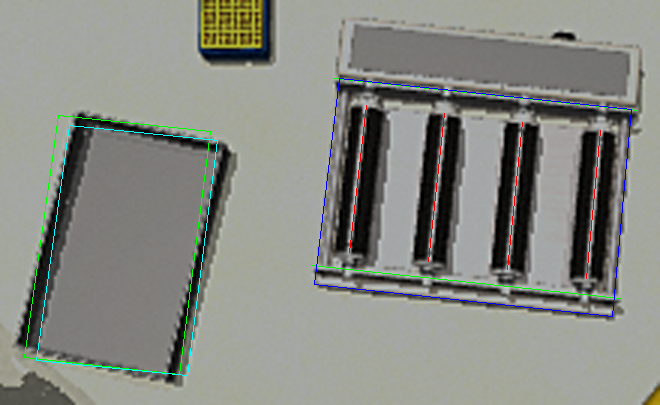

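```bash
python3 -m jog '[{"grip":255,"travel":[2.2,-4.1,0],"twist":7},{"grip":255,"travel":[2.2,-4.1,0],"twist":7},{"grip":255,"travel":[2.2,-4.1,0],"twist":7},{"grip":255,"travel":[2.2,-4.1,0],"twist":0},{"grip":255,"travel":[2.2,-4.1,0],"twist":0},{"grip":255,"travel":[2.2,-4.1,0],"twist":0},{"grip":255,"travel":[2.2,-4.1,0],"twist":0},{"grip":255,"travel":[2.2,-4.1,0],"twist":0}]' 20
python3 -m jog '[{"grip":255,"travel":[2.3,-4.1,-1.5],"twist":0},{"grip":255,"travel":[2.3,-4.1,-1.5],"twist":0},{"grip":255,"travel":[2.3,-4.1,-1.5],"twist":0},{"grip":255,"travel":[2.2,-3.9,-1.5],"twist":0},{"grip":255,"travel":[0,0,-2],"twist":0},{"grip":255,"travel":[0,0,0],"twist":0},{"grip":255,"travel":[0,0,0],"twist":0}]'
python3 - <<'E'
from h import *
o=get_obs(); print(o["position"],o["grip_width"],o["ft_force"])
p=np.array(o["position"]);M2=np.array([.530,-.068,-.083])
R=[-.142,-.047,.047,.142]
tip=p-[0,0,.022]
ims=[]
for n,box in(("scene",(240,130,440,310)),("top",(170,125,390,260))):
    im=camera(n); cv2.imwrite(f"pics/{n}1.png",im[:,:,::-1])
    pol=[(np.array([tip,tip+[0,0,.06]]),(0,255,255)),(np.array([tip-[.01,0,0],tip+[.01,0,0]]),(0,255,255))]+[(body(M2,[[-.096,y,.105],[.084,y,.105]]),(0,0,255)) for y in R]
    ims.append(crop(im,n,box,3.,pol))
ims[0]=cv2.resize(ims[0],(400,360));ims[1]=cv2.resize(ims[1],(587,360))
a=ims[0];cv2.imwrite("pics/c.png",np.vstack([np.pad(ims[0][60:320],((0,0),(0,187),(0,0))),ims[1][:340]]))
E
```

```text
time: 1.5
position: [0.4457, 0.2345, 0.2449]
tool_rot: [0.039, 0.999, 0.0, 0.0]
ft_force: [1.3, 0.8, -0.6]
grip_width: 0.0313
time: 2.2
position: [0.5353, 0.0744, 0.1645]
tool_rot: [0.039, 0.999, 0.0, -0.001]
ft_force: [0.3, 0.2, -0.3]
grip_width: 0.0005
[0.53528643 0.07442517 0.16445404] 0.0005416491939387016 [ 0.25843238  0.17640721 -0.28985882]
```

View pics/c.png

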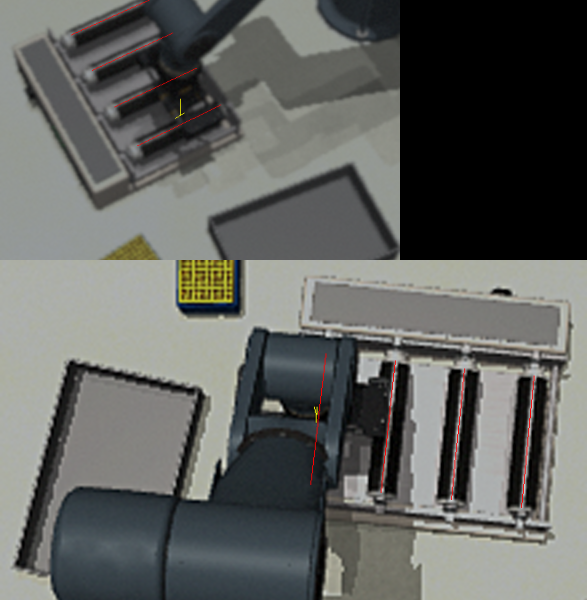

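Run:
```python
from h import *
im=cv2.imread("pics/scene1.png")[:,:,::-1]
tip=np.array([.5353,.0744,.1425]); M2=np.array([.530,-.068,-.083])
im=np.clip(im.astype(float)*1.6,0,255).astype(np.uint8)
o=crop(im,"scene",(275,160,375,240),8,[(np.array([tip-[0,.015,0],tip+[0,.015,0]]),(0,255,255)),(body(M2,[[-.096,.142,.105],[.084,.142,.105]]),(0,0,255)),(body(M2,[[-.096,-.047,.105],[.084,-.047,.105]]),(0,0,255))])
cv2.imwrite("pics/d.png",o[:600])
```

```text
(no output)
```

View pics/d.png

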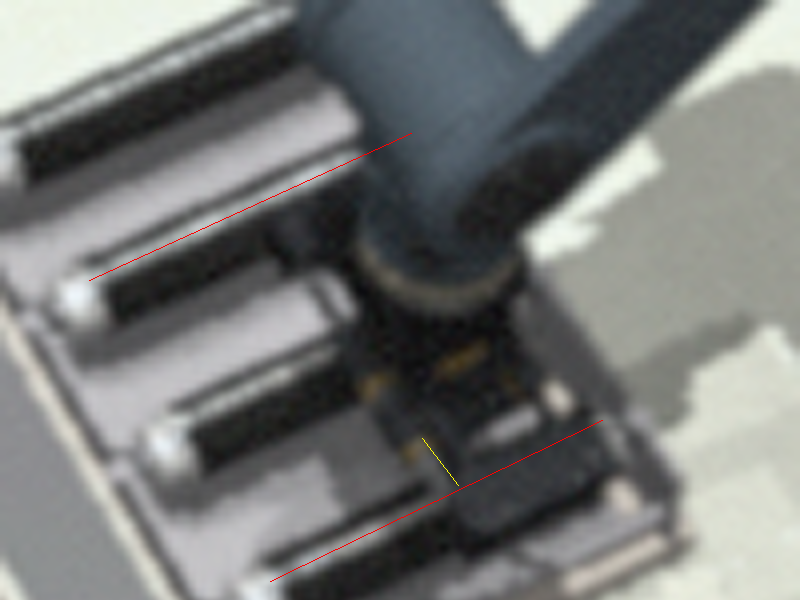

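```bash
python3 -m jog '[{"grip":255,"travel":[0,1.2,-2],"twist":0},{"grip":255,"travel":[0,0,-1.3],"twist":0},{"grip":255,"travel":[0,0,0],"twist":0}]'
for i in 1 2 3; do python3 -m jog '[{"grip":255,"travel":[0,0,-0.2],"twist":0},{"grip":255,"travel":[0,0,0],"twist":0}]' | egrep 'posi|ft'; python3 -c "
from rig import *;o=get_obs();print(o['position'].round(4),o['ft_force'].round(2))"; done
```

```text
time: 2.6
position: [0.5345, 0.087, 0.1306]
tool_rot: [0.038, 0.999, -0.0, -0.002]
ft_force: [-0.9, -0.2, -0.2]
grip_width: 0.0003
position: [0.5362, 0.0861, 0.13]
ft_force: [-0.3, 0.1, 0.6]
[0.5362 0.0861 0.13  ] [-0.27  0.07  0.62]
position: [0.536, 0.086, 0.1278]
ft_force: [-0.2, -0.6, 0.1]
[0.536  0.086  0.1278] [-0.17 -0.63  0.12]
position: [0.5363, 0.0864, 0.1265]
ft_force: [-0.2, 0.3, 5.7]
[0.5363 0.0864 0.1265] [-0.17  0.28  5.7 ]
```

```bash
for i in 1 2 3; do python3 -m jog '[{"grip":255,"travel":[0,-0.8,0],"twist":0}]' | egrep 'posi|ft'; done;  python3 -m jog '[{"grip":255,"travel":[0,-0.8,0.8],"twist":0},{"grip":255,"travel":[0,-2,2.5],"twist":0},{"grip":255,"travel":[-3,-5,1],"twist":0},{"grip":255,"travel":[-3,-1,0],"twist":0},{"grip":255,"travel":[0,0,0],"twist":0}]'
python3 - <<'E'
from h import *
o=get_obs(); print(o["position"])
for n,box in(("scene",(275,160,355,240)),):
    im=camera(n); cv2.imwrite(f"pics/{n}2.png",im[:,:,::-1])
    im=np.clip(im.astype(float)*1.6,0,255).astype(np.uint8)
    cv2.imwrite("pics/e.png",crop(im,n,box,7,[]))
E
```

```text
position: [0.5359, 0.0792, 0.1269]
ft_force: [-4.1, 1.8, 16.7]
position: [0.5353, 0.0704, 0.1271]
ft_force: [-4.0, 0.1, 11.0]
position: [0.5352, 0.0621, 0.1265]
ft_force: [-1.1, -0.6, 0.9]
time: 4.0
position: [0.4764, -0.0191, 0.1672]
tool_rot: [0.041, 0.999, 0.0, -0.002]
ft_force: [0.1, 0.7, 0.0]
grip_width: 0.0002
[ 0.47638466 -0.01905202  0.1671604 ]
```

View pics/e.png

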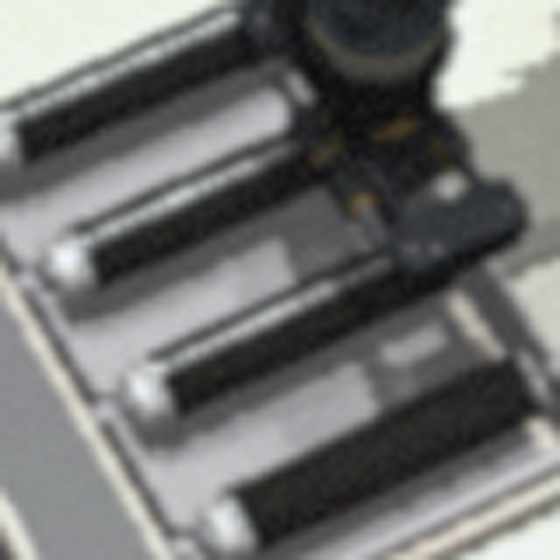

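Roller 4 (+y side): its strip, which was on top, is no longer visible. The sideways force was small, so it runs freely. Roller 3 is next.

```bash
python3 -m jog '[{"grip":255,"travel":[2.6,0.6,0],"twist":0},{"grip":255,"travel":[2.6,0.6,0],"twist":0},{"grip":255,"travel":[0,0,-2],"twist":0},{"grip":255,"travel":[0,0,-1.8],"twist":0},{"grip":255,"travel":[0,0,0],"twist":0}]'
for i in 1 2; do python3 -m jog '[{"grip":255,"travel":[0,0,-0.25],"twist":0},{"grip":255,"travel":[0,0,0],"twist":0}]' | egrep 'posi|ft'; done
```

```text
time: 4.55
position: [0.5323, -0.0053, 0.1271]
tool_rot: [0.039, 0.999, 0.0, -0.002]
ft_force: [0.1, 0.4, 0.1]
grip_width: 0.0004
position: [0.5333, -0.006, 0.1269]
ft_force: [0.6, 0.8, -0.6]
position: [0.5336, -0.0059, 0.1258]
ft_force: [-1.8, 0.9, 6.8]
```

```bash
for i in 1 2 3; do python3 -m jog '[{"grip":255,"travel":[0,-0.8,0],"twist":0}]' | egrep 'posi|ft'; done;  python3 -m jog '[{"grip":255,"travel":[0,-0.8,0.8],"twist":0},{"grip":255,"travel":[0,-2,2.5],"twist":0},{"grip":255,"travel":[0,-5,1],"twist":0},{"grip":255,"travel":[0,0.3,0],"twist":0},{"grip":255,"travel":[0,0,0],"twist":0}]'
python3 - <<'E'
from h import *
for n in("scene","top"): cv2.imwrite(f"pics/{n}3.png",camera(n)[:,:,::-1])
E
```

```text
position: [0.5333, -0.0122, 0.1264]
ft_force: [-2.0, 15.1, 19.9]
position: [0.5328, -0.0179, 0.1277]
ft_force: [-4.4, 15.0, 31.0]
position: [0.5323, -0.0276, 0.1278]
ft_force: [-4.7, 3.1, 13.3]
time: 5.75
position: [0.5328, -0.1054, 0.1676]
tool_rot: [0.041, 0.999, -0.0, 0.001]
ft_force: [-0.8, 0.5, -0.0]
grip_width: 0.0007
```

```bash
python3 -m jog '[{"grip":255,"travel":[-0.6,0.4,-2],"twist":0},{"grip":255,"travel":[0,0,-2],"twist":0},{"grip":255,"travel":[0,0,0],"twist":0},{"grip":255,"travel":[0,0,-0.2],"twist":0},{"grip":255,"travel":[0,0,0],"twist":0}]'
for i in 1 ; do python3 -m jog '[{"grip":255,"travel":[0,0,-0.1],"twist":0},{"grip":255,"travel":[0,0,0],"twist":0}]' | egrep 'posi|ft'; done
```

```text
time: 6.35
position: [0.526, -0.0986, 0.1251]
tool_rot: [0.039, 0.999, 0.001, -0.001]
ft_force: [-1.1, 2.4, 3.0]
grip_width: 0.0004
position: [0.526, -0.0985, 0.1247]
ft_force: [-1.6, 4.7, 8.1]
```

```bash
for i in 1 2 3; do python3 -m jog '[{"grip":255,"travel":[0,-0.8,0],"twist":0}]' | egrep 'posi|ft'; done;  python3 -m jog '[{"grip":255,"travel":[0,-0.8,0.8],"twist":0},{"grip":255,"travel":[0,-2,2.5],"twist":0},{"grip":255,"travel":[0,-4,1],"twist":0},{"grip":255,"travel":[0,0,0],"twist":0},{"grip":255,"travel":[0,0,0],"twist":0}]'
python3 - <<'E'
from h import *
for n in("scene","top"): cv2.imwrite(f"pics/{n}4.png",camera(n)[:,:,::-1])
E
```

```text
position: [0.5257, -0.1051, 0.1259]
ft_force: [-5.1, 6.0, 19.6]
position: [0.5251, -0.1144, 0.1268]
ft_force: [-9.0, 1.3, 23.9]
position: [0.5246, -0.1234, 0.1265]
ft_force: [-6.2, -1.3, 12.0]
time: 7.35
position: [0.5267, -0.1928, 0.1671]
tool_rot: [0.04, 0.999, -0.0, 0.0]
ft_force: [-0.2, -0.5, 0.3]
grip_width: 0.0004
```

```bash
python3 -m jog '[{"grip":255,"travel":[-1,-0.4,-2],"twist":0},{"grip":255,"travel":[0,0,-2],"twist":0},{"grip":255,"travel":[0,0,0],"twist":0},{"grip":255,"travel":[0,0,-0.2],"twist":0},{"grip":255,"travel":[0,0,0],"twist":0}]'
for i in 1 ; do python3 -m jog '[{"grip":255,"travel":[0,0,-0.1],"twist":0},{"grip":255,"travel":[0,0,0],"twist":0}]' | egrep 'posi|ft'; done
```

```text
time: 7.95
position: [0.5158, -0.1933, 0.125]
tool_rot: [0.039, 0.999, 0.002, -0.001]
ft_force: [-0.6, 3.2, 7.1]
grip_width: 0.0003
position: [0.5158, -0.1929, 0.1245]
ft_force: [-0.5, 5.9, 10.5]
```

```bash
for i in 1 2 3; do python3 -m jog '[{"grip":255,"travel":[0,-0.8,0],"twist":0}]' | egrep 'posi|ft'; done;  python3 -m jog '[{"grip":255,"travel":[0,-0.8,0.8],"twist":0},{"grip":255,"travel":[-2,-2,2.5],"twist":0},{"grip":255,"travel":[-5,0,3],"twist":0},{"grip":255,"travel":[-5,0,3],"twist":0},{"grip":255,"travel":[-2,3,2],"twist":0},{"grip":255,"travel":[0,0,0],"twist":0}]'
python3 - <<'E'
from h import *
o=[]
for n,box in(("scene",(265,145,365,245)),("top",(275,125,387,237))):
    im=camera(n);cv2.imwrite(f"pics/{n}5.png",im[:,:,::-1])
    im=np.clip(im.astype(float)*1.6,0,255).astype(np.uint8); o.append(cv2.resize(crop(im,n,box,4,[]),(400,400)))
cv2.imwrite("pics/f.png",np.hstack(o))
E
```

```text
position: [0.5155, -0.1993, 0.1258]
ft_force: [-6.9, 8.2, 34.1]
position: [0.5149, -0.2092, 0.1268]
ft_force: [-8.3, 1.2, 25.4]
position: [0.5145, -0.2186, 0.1264]
ft_force: [-7.5, -0.5, 10.7]
time: 9.05
position: [0.3878, -0.2145, 0.2296]
tool_rot: [0.039, 0.999, 0.001, -0.001]
ft_force: [0.6, 0.0, 0.3]
grip_width: 0.0004
```

View pics/f.png

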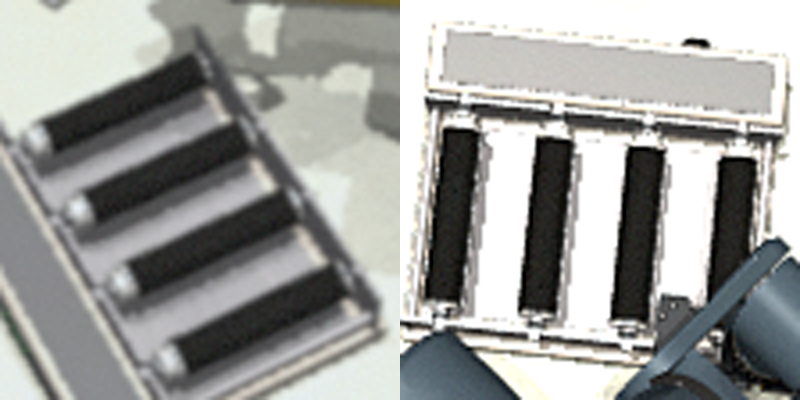

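Run:
```python
from h import *
M2=np.array([.530,-.068,-.083]); R=[-.142,-.047,.047,.142]
for n in("scene","top"):
  for k in(0,3,4,5):
    g=cv2.imread(f"pics/{n}{k}.png",0).astype(np.float32)
    for i,y in enumerate(R):
        pr=[]
        for d in np.arange(-.024,.025,.004):
            q=proj(n,body(M2,[[x,y+d,.085+np.sqrt(max(.0004-d*d,0))] for x in np.linspace(.0,.06,15)])).astype(np.float32)
            pr.append(int(cv2.remap(g,q[:,:1],q[:,1:],1).mean()))
        print(n,k,"r",i+1,pr)
```

```text
scene 0 r 1 [90, 80, 89, 81, 80, 94, 95, 67, 33, 23, 20, 31, 45]
scene 0 r 2 [74, 65, 68, 64, 71, 95, 101, 70, 34, 23, 20, 34, 46]
scene 0 r 3 [87, 66, 76, 67, 74, 97, 97, 62, 30, 24, 21, 32, 45]
scene 0 r 4 [92, 57, 71, 55, 51, 81, 104, 80, 39, 24, 20, 33, 46]
scene 3 r 1 [84, 65, 79, 69, 61, 66, 66, 47, 25, 19, 20, 30, 41]
scene 3 r 2 [46, 42, 42, 39, 44, 57, 61, 44, 24, 18, 15, 34, 46]
scene 3 r 3 [53, 32, 43, 33, 25, 23, 23, 23, 23, 23, 18, 36, 48]
scene 3 r 4 [94, 57, 73, 53, 33, 25, 25, 26, 25, 23, 21, 34, 46]
scene 4 r 1 [64, 52, 61, 53, 49, 55, 57, 42, 23, 17, 16, 31, 45]
scene 4 r 2 [59, 35, 53, 42, 29, 23, 23, 23, 23, 21, 18, 35, 47]
scene 4 r 3 [76, 43, 62, 46, 31, 26, 25, 26, 25, 23, 20, 36, 48]
scene 4 r 4 [93, 57, 72, 53, 33, 25, 25, 26, 25, 24, 20, 33, 46]
scene 5 r 1 [86, 49, 84, 70, 48, 30, 25, 24, 25, 23, 20, 32, 44]
scene 5 r 2 [73, 42, 66, 52, 36, 26, 25, 25, 24, 22, 20, 34, 46]
scene 5 r 3 [74, 42, 60, 45, 31, 25, 25, 25, 25, 22, 18, 35, 46]
scene 5 r 4 [91, 55, 71, 52, 32, 24, 24, 25, 24, 23, 19, 32, 45]
top 0 r 1 [96, 43, 13, 12, 11, 47, 168, 60, 14, 14, 4, 89,
[... 265 characters left out ...]
 3 r 2 [34, 34, 36, 37, 38, 38, 38, 39, 40, 38, 38, 38, 37]
top 3 r 3 [43, 52, 55, 52, 57, 61, 63, 63, 63, 52, 25, 136, 178]
top 3 r 4 [89, 70, 14, 15, 20, 21, 22, 22, 20, 15, 13, 69, 86]
top 4 r 1 [34, 33, 34, 35, 35, 36, 38, 37, 38, 36, 36, 35, 34]
top 4 r 2 [50, 48, 50, 56, 62, 65, 67, 65, 64, 42, 8, 118, 166]
top 4 r 3 [108, 49, 12, 16, 20, 22, 22, 21, 19, 11, 19, 138, 178]
top 4 r 4 [82, 64, 17, 19, 23, 25, 26, 26, 26, 22, 20, 67, 78]
top 5 r 1 [93, 67, 22, 14, 20, 21, 22, 22, 20, 17, 5, 98, 156]
top 5 r 2 [106, 62, 15, 15, 20, 22, 23, 22, 19, 14, 7, 120, 168]
top 5 r 3 [109, 50, 12, 16, 20, 22, 22, 21, 19, 12, 20, 139, 179]
top 5 r 4 [90, 71, 15, 15, 20, 21, 22, 22, 20, 16, 13, 69, 86]
```

All four strips have left the top, including roller 3. Roller 3 gave a much larger sideways force (15 N) at a high contact force (31 N), though, so I may have forced it round. I'll repeat the rub on roller 3 lightly, starting nearer its crown.

```bash
python3 -m jog '[{"grip":255,"travel":[2.8,4,0],"twist":0},{"grip":255,"travel":[2.8,4,0],"twist":0},{"grip":255,"travel":[2.8,4,0],"twist":0},{"grip":255,"travel":[2.8,4,0],"twist":0},{"grip":255,"travel":[2.6,4,-1.8],"twist":0},{"grip":255,"travel":[0,0,-4],"twist":0},{"grip":255,"travel":[0,0,-4],"twist":0},{"grip":255,"travel":[0,0,0],"twist":0}]'
for i in 1 2 3; do python3 -m jog '[{"grip":255,"travel":[0,0,-0.1],"twist":0},{"grip":255,"travel":[0,0,0],"twist":0}]' | egrep 'posi|ft'; done
```

```text
time: 9.95
position: [0.5304, -0.0178, 0.1279]
tool_rot: [0.038, 0.999, 0.0, 0.0]
ft_force: [-0.3, 0.1, 0.7]
grip_width: 0.0006
position: [0.5287, -0.0186, 0.1283]
ft_force: [0.5, 0.2, 1.2]
position: [0.5283, -0.019, 0.1283]
ft_force: [0.0, -0.2, 0.0]
position: [0.5282, -0.019, 0.1277]
ft_force: [-0.2, -0.5, -0.3]
```

```bash
python3 -m jog '[{"grip":255,"travel":[0,1,0],"twist":0},{"grip":255,"travel":[0,0,-0.1],"twist":0},{"grip":255,"travel":[0,0,0],"twist":0}]' | egrep 'posi|ft'
python3 -m jog '[{"grip":255,"travel":[0,0,-0.05],"twist":0},{"grip":255,"travel":[0,0,0],"twist":0}]' | egrep 'posi|ft'
```

```text
position: [0.5281, -0.0084, 0.1266]
ft_force: [-0.3, -0.4, 0.9]
position: [0.5282, -0.0087, 0.1264]
ft_force: [-0.6, 1.4, 3.5]
```

```bash
for i in 1 2 3 4; do python3 -m jog '[{"grip":255,"travel":[0,-0.5,0],"twist":0}]' | egrep 'posi|ft'; done
python3 -m jog '[{"grip":255,"travel":[0,0,0.8],"twist":0},{"grip":255,"travel":[0,0,3.4],"twist":0},{"grip":255,"travel":[-5,0,0],"twist":0},{"grip":255,"travel":[-5,0,0],"twist":0},{"grip":255,"travel":[-5,0,0],"twist":0},{"grip":255,"travel":[0,0,0],"twist":0}]'
cat > look.py <<'E'
from h import *
import sys
k=sys.argv[1]
M2=np.array([.530,-.068,-.083]); R=[-.142,-.047,.047,.142]
for n in("scene","top"):
    im=camera(n); cv2.imwrite(f"pics/{n}{k}.png",im[:,:,::-1])
    g=cv2.cvtColor(im,cv2.COLOR_RGB2GRAY).astype(np.float32)
    for i,y in enumerate(R):
        pr=[]
        for d in np.arange(-.024,.025,.004):
            q=proj(n,body(M2,[[x,y+d,.085+np.sqrt(max(.0004-d*d,0))] for x in np.linspace(.0,.06,15)])).astype(np.float32)
            pr.append(int(cv2.remap(g,q[:,:1],q[:,1:],1).mean()))
        print(n,k,"r",i+1,pr)
E
python3 look.py 6
```

```text
position: [0.5281, -0.0123, 0.1267]
ft_force: [-1.9, 10.7, 13.9]
position: [0.5279, -0.0161, 0.1276]
ft_force: [-4.2, 12.7, 21.8]
position: [0.5275, -0.0215, 0.1281]
ft_force: [-3.8, 6.9, 20.0]
position: [0.5272, -0.0275, 0.1279]
ft_force: [-4.8, 2.3, 11.0]
time: 12.05
position: [0.3676, -0.0256, 0.1671]
tool_rot: [0.04, 0.999, 0.002, -0.007]
ft_force: [-0.4, 0.6, -0.0]
grip_width: 0.0005
scene 6 r 1 [89, 51, 87, 72, 49, 31, 26, 26, 26, 24, 21, 33, 46]
scene 6 r 2 [75, 44, 68, 54, 37, 27, 26, 26, 25, 23, 20, 35, 47]
scene 6 r 3 [80, 46, 65, 50, 33, 26, 26, 26, 26, 24, 21, 36, 48]
scene 6 r 4 [94, 57, 73, 53, 33, 25, 26, 26, 26, 24, 21, 34, 46]
top 6 r 1 [92, 67, 22, 14, 20, 21, 23, 22, 20, 17, 5, 98, 155]
top 6 r 2 [106, 62, 16, 15, 21, 22, 22, 22, 20, 16, 7, 119, 167]
top 6 r 3 [103, 50, 11, 16, 20, 22, 22, 22, 21, 16, 7, 91, 175]
top 6 r 4 [89, 71, 14, 15, 21, 22, 22, 22, 20, 15, 13, 69, 86]
```

```bash
python3 -m jog '[{"grip":255,"travel":[5,0.3,0],"twist":0},{"grip":255,"travel":[5,0.3,0],"twist":0},{"grip":255,"travel":[5,0.3,0],"twist":0},{"grip":255,"travel":[1,0,-2],"twist":0},{"grip":255,"travel":[0,0,-1.8],"twist":0},{"grip":255,"travel":[0,0,0],"twist":0},{"grip":255,"travel":[0,0,0],"twist":0}]'
python3 -m jog '[{"grip":255,"travel":[0,0,-0.1],"twist":0},{"grip":255,"travel":[0,0,0],"twist":0}]' | egrep 'posi|ft'
```

```text
time: 12.85
position: [0.5392, -0.0201, 0.1299]
tool_rot: [0.039, 0.999, -0.0, 0.0]
ft_force: [-0.5, 0.3, -0.6]
grip_width: 0.0005
position: [0.5379, -0.0199, 0.1294]
ft_force: [-1.3, -0.5, 0.5]
```

```bash
python3 -m jog '[{"grip":255,"travel":[0,0.5,-0.1],"twist":0},{"grip":255,"travel":[0,0,0],"twist":0}]' | egrep 'posi|ft'
python3 -m jog '[{"grip":255,"travel":[0,0,-0.05],"twist":0},{"grip":255,"travel":[0,0,0],"twist":0}]' | egrep 'posi|ft'
```

```text
position: [0.538, -0.0144, 0.1284]
ft_force: [-0.9, 1.0, 0.5]
position: [0.538, -0.0148, 0.1281]
ft_force: [-1.1, 0.5, 4.1]
```

```bash
for i in 1 2 ; do python3 -m jog '[{"grip":255,"travel":[0,0,-0.05],"twist":0},{"grip":255,"travel":[0,0,0],"twist":0}]' | egrep 'posi|ft'; done
```

```text
position: [0.5381, -0.015, 0.1279]
ft_force: [-2.4, -0.1, 6.7]
position: [0.5381, -0.015, 0.1278]
ft_force: [-2.0, 1.1, 10.0]
```

```bash
python3 -m jog '[{"grip":255,"travel":[0,0,0.1],"twist":0},{"grip":255,"travel":[0,0,0],"twist":0}]' | egrep 'posi|ft'; for i in 1 2 3 4; do python3 -m jog '[{"grip":255,"travel":[0,-0.3,0],"twist":0}]' | egrep 'posi|ft'; done
python3 -m jog '[{"grip":255,"travel":[0,0,0.8],"twist":0},{"grip":255,"travel":[0,0,3.4],"twist":0},{"grip":255,"travel":[-5,0,0],"twist":0},{"grip":255,"travel":[-5,0,0],"twist":0},{"grip":255,"travel":[-5,0,0],"twist":0},{"grip":255,"travel":[0,0,0],"twist":0}]'
python3 look.py 7 | grep 'r 3'
```

```text
position: [0.5381, -0.0151, 0.128]
ft_force: [-1.6, -0.3, 5.7]
position: [0.538, -0.0177, 0.1279]
ft_force: [-1.5, 0.2, 5.0]
position: [0.5377, -0.0209, 0.1276]
ft_force: [-0.6, 0.3, 2.5]
position: [0.5376, -0.0238, 0.1273]
ft_force: [0.2, 2.8, 3.4]
position: [0.538, -0.0269, 0.1274]
ft_force: [0.8, 0.6, 1.2]
time: 15.05
position: [0.3771, -0.0236, 0.1687]
tool_rot: [0.04, 0.999, 0.002, -0.007]
ft_force: [-0.6, -0.0, 0.1]
grip_width: 0.0005
scene 7 r 3 [76, 43, 61, 46, 32, 26, 26, 26, 26, 24, 20, 37, 48]
top 7 r 3 [97, 31, 11, 17, 21, 22, 23, 22, 19, 11, 19, 138, 178]
```

```bash
python3 -m jog '[{"grip":255,"travel":[5,0.6,0],"twist":0},{"grip":255,"travel":[5,0.6,0],"twist":0},{"grip":255,"travel":[4.8,0,0],"twist":0},{"grip":255,"travel":[0,0,-2],"twist":0},{"grip":255,"travel":[0,0,-2],"twist":0},{"grip":255,"travel":[0,0,0],"twist":0},{"grip":255,"travel":[0,0,0],"twist":0}]'
python3 -m jog '[{"grip":255,"travel":[0,0,-0.15],"twist":0},{"grip":255,"travel":[0,0,0],"twist":0}]' | egrep 'posi|ft'
python3 -m jog '[{"grip":255,"travel":[0,0,-0.05],"twist":0},{"grip":255,"travel":[0,0,0],"twist":0}]' | egrep 'posi|ft'
```

```text
time: 15.85
position: [0.5364, -0.0151, 0.1296]
tool_rot: [0.039, 0.999, -0.0, 0.0]
ft_force: [-0.4, 0.5, 0.8]
grip_width: 0.0007
position: [0.5355, -0.0151, 0.1287]
ft_force: [-0.2, 0.0, 0.6]
position: [0.5353, -0.015, 0.128]
ft_force: [0.1, 0.4, -0.6]
```

```bash
cat > coast.py <<'E'
from h import *
import sys
r=int(sys.argv[1]); M2=np.array([.530,-.068,-.083]); y=[-.142,-.047,.047,.142][r-1]
for k in range(int(sys.argv[2])):
    g=cv2.cvtColor(camera("scene"),cv2.COLOR_RGB2GRAY).astype(np.float32); pr=[]
    for d in np.arange(-.020,.021,.004):
        q=proj("scene",body(M2,[[x,y+d,.085+np.sqrt(max(.0004-d*d,0))] for x in np.linspace(.03,.08,15)])).astype(np.float32)
        pr.append(int(cv2.remap(g,q[:,:1],q[:,1:],1).mean()))
    print(pr)
E
python3 -m jog '[{"grip":255,"travel":[0,0,-0.05],"twist":0},{"grip":255,"travel":[0,0,0],"twist":0}]' | egrep 'posi|ft'
python3 -m jog '[{"grip":255,"travel":[0,-0.7,0],"twist":0}]' | egrep 'posi|ft';python3 -m jog '[{"grip":255,"travel":[0,-0.7,0],"twist":0}]' | egrep 'posi|ft'
python3 -m jog '[{"grip":255,"travel":[0,-0.7,0.5],"twist":0}]' | egrep 'posi|ft'
python3 coast.py 3 8
python3 -m jog '[{"grip":255,"travel":[0,0,2],"twist":0}]' | egrep 'posi|ft'
```

```text
position: [0.5353, -0.015, 0.1273]
ft_force: [0.4, 0.4, 0.7]
position: [0.5351, -0.0208, 0.1275]
ft_force: [-0.9, 6.9, 11.8]
position: [0.5349, -0.0278, 0.1282]
ft_force: [-2.4, 4.0, 8.3]
position: [0.535, -0.0361, 0.1322]
ft_force: [0.2, -0.1, 0.1]
[45, 55, 43, 30, 25, 25, 26, 26, 24, 21, 34]
[45, 55, 43, 30, 24, 25, 27, 26, 23, 21, 35]
[45, 55, 43, 30, 25, 25, 26, 26, 23, 21, 34]
[45, 55, 43, 30, 25, 25, 26, 26, 24, 21, 34]
[45, 55, 43, 30, 25, 25, 26, 26, 24, 21, 34]
[45, 55, 43, 30, 24, 25, 26, 25, 24, 21, 34]
[44, 55, 43, 30, 25, 24, 25, 26, 25, 21, 34]
[45, 55, 43, 31, 25, 26, 27, 26, 23, 21, 35]
position: [0.5333, -0.0354, 0.15]
ft_force: [0.8, -0.1, 0.9]
```

```bash
python3 -m jog '[{"grip":255,"travel":[-0.4,-3.6,0.5],"twist":0},{"grip":255,"travel":[-0.4,-3.7,0],"twist":0},{"grip":255,"travel":[0,0,-2],"twist":0},{"grip":255,"travel":[0,0,-0.6],"twist":0},{"grip":255,"travel":[0,0,0],"twist":0},{"grip":255,"travel":[0,0,-0.1],"twist":0},{"grip":255,"travel":[0,0,0],"twist":0}]'
python3 -m jog '[{"grip":255,"travel":[0,0,-0.05],"twist":0},{"grip":255,"travel":[0,0,0],"twist":0}]' | egrep 'posi|ft'
```

```text
time: 17.95
position: [0.5275, -0.1083, 0.1304]
tool_rot: [0.038, 0.999, -0.0, 0.0]
ft_force: [-0.2, 0.8, 0.1]
grip_width: 0.0006
position: [0.5275, -0.1087, 0.1299]
ft_force: [0.3, -0.3, -0.4]
```

```bash
python3 -m jog '[{"grip":255,"travel":[0,0,-0.15],"twist":0},{"grip":255,"travel":[0,0,0],"twist":0}]' | egrep 'posi|ft'
python3 -m jog '[{"grip":255,"travel":[0,0,-0.05],"twist":0},{"grip":255,"travel":[0,0,0],"twist":0}]' | egrep 'posi|ft'
python3 -m jog '[{"grip":255,"travel":[0,0,-0.05],"twist":0},{"grip":255,"travel":[0,0,0],"twist":0}]' | egrep 'posi|ft'
```

```text
position: [0.5272, -0.1089, 0.1281]
ft_force: [-0.4, 0.7, 0.2]
position: [0.5272, -0.109, 0.1275]
ft_force: [-0.5, 0.2, -0.3]
position: [0.5273, -0.109, 0.1273]
ft_force: [-0.9, 0.5, 2.2]
```

```bash
python3 -m jog '[{"grip":255,"travel":[0,0,-0.05],"twist":0},{"grip":255,"travel":[0,0,0],"twist":0}]' | egrep 'posi|ft'
python3 -m jog '[{"grip":255,"travel":[0,-0.7,0],"twist":0}]' | egrep 'posi|ft';python3 -m jog '[{"grip":255,"travel":[0,-0.7,0],"twist":0}]' | egrep 'posi|ft'
python3 -m jog '[{"grip":255,"travel":[0,-0.7,0.5],"twist":0}]' | egrep 'posi|ft'
python3 coast.py 2 8
python3 -m jog '[{"grip":255,"travel":[0,0,2],"twist":0}]' | egrep 'posi|ft'
```

```text
position: [0.5274, -0.109, 0.1272]
ft_force: [-1.1, 0.9, 5.3]
position: [0.5269, -0.1154, 0.1272]
ft_force: [-2.4, -0.3, 6.2]
position: [0.5265, -0.1228, 0.1271]
ft_force: [-1.0, -0.1, 2.2]
position: [0.5268, -0.13, 0.1313]
ft_force: [1.0, -0.0, -0.9]
[41, 54, 44, 32, 25, 24, 25, 24, 22, 19, 34]
[41, 54, 44, 31, 25, 24, 25, 25, 23, 20, 34]
[42, 55, 45, 32, 25, 25, 25, 24, 22, 19, 35]
[42, 55, 45, 32, 25, 24, 25, 25, 23, 20, 35]
[41, 55, 44, 32, 25, 24, 25, 25, 23, 20, 35]
[42, 55, 45, 32, 24, 24, 25, 24, 23, 21, 35]
[42, 55, 45, 32, 24, 24, 25, 25, 23, 20, 35]
[42, 55, 44, 32, 25, 24, 24, 25, 23, 20, 35]
position: [0.5255, -0.1289, 0.1496]
ft_force: [0.1, -0.9, -1.0]
```

Roller 2 shows no sideways force (-0.3 N at 6 N normal), while roller 3 shows a friction-like 6.9 N at 11.8 N. I'll do two more strokes on roller 3, watching for its strip.

```bash
python3 -m jog '[{"grip":255,"travel":[0.4,4,0],"twist":0},{"grip":255,"travel":[0.4,4,0],"twist":0},{"grip":255,"travel":[0.2,3.7,0],"twist":0},{"grip":255,"travel":[0,0,-2],"twist":0},{"grip":255,"travel":[0,0,-0.4],"twist":0},{"grip":255,"travel":[0,0,0],"twist":0},{"grip":255,"travel":[0,0,0],"twist":0}]'
python3 -m jog '[{"grip":255,"travel":[0,0,-0.1],"twist":0},{"grip":255,"travel":[0,0,0],"twist":0}]' | egrep 'posi|ft'
python3 -m jog '[{"grip":255,"travel":[0,0,-0.05],"twist":0},{"grip":255,"travel":[0,0,0],"twist":0}]' | egrep 'posi|ft'
```

```text
time: 20.45
position: [0.5366, -0.0121, 0.1281]
tool_rot: [0.04, 0.999, 0.001, -0.001]
ft_force: [-2.1, 3.7, 5.2]
grip_width: 0.0007
position: [0.5366, -0.0122, 0.1279]
ft_force: [-3.1, 3.7, 10.9]
position: [0.5366, -0.0122, 0.1278]
ft_force: [-3.3, 5.6, 12.8]
```

```bash
python3 -m jog '[{"grip":255,"travel":[0,0,0.1],"twist":0}]' | egrep 'posi|ft'
for i in 1 2 3 4 5; do python3 -m jog '[{"grip":255,"travel":[0,-0.4,0],"twist":0}]' | egrep 'posi|ft'; python3 coast.py 3 1; done
python3 -m jog '[{"grip":255,"travel":[0,0,0.6],"twist":0},{"grip":255,"travel":[0,2,0],"twist":0},{"grip":255,"travel":[0,0,-0.6],"twist":0},{"grip":255,"travel":[0,0,0],"twist":0}]' | egrep 'posi|ft'
for i in 1 2 3 4 5; do python3 -m jog '[{"grip":255,"travel":[0,-0.4,0],"twist":0}]' | egrep 'posi|ft'; python3 coast.py 3 1; done
python3 -m jog '[{"grip":255,"travel":[0,0,2.5],"twist":0}]' | egrep 'posi|time'
```

```text
position: [0.5366, -0.0124, 0.1282]
ft_force: [-1.5, 2.9, 3.7]
position: [0.5365, -0.0158, 0.1284]
ft_force: [-2.9, 5.0, 12.2]
[46, 57, 44, 31, 25, 25, 25, 25, 24, 21, 38]
position: [0.5361, -0.0206, 0.1283]
ft_force: [-3.4, 1.5, 8.3]
[44, 54, 42, 30, 25, 25, 27, 26, 23, 20, 50]
position: [0.5358, -0.025, 0.1279]
ft_force: [-3.0, 0.5, 4.5]
[44, 53, 42, 30, 25, 24, 25, 24, 23, 21, 53]
position: [0.5362, -0.0294, 0.1274]
ft_force: [-0.8, 0.7, 0.5]
[40, 49, 38, 28, 24, 25, 25, 24, 23, 25, 53]
position: [0.5375, -0.0335, 0.1271]
ft_force: [-0.1, -1.0, 0.0]
[40, 48, 37, 28, 25, 25, 24, 24, 22, 31, 62]
position: [0.5375, -0.0126, 0.1269]
ft_force: [0.0, 0.4, 2.3]
position: [0.5373, -0.0162, 0.1273]
ft_force: [-0.5, 6.5, 10.0]
[44, 53, 42, 30, 26, 26, 25, 24, 23, 38, 56]
position: [0.537, -0.0201, 0.1279]
ft_force: [-1.5, 7.1, 10.7]
[42, 50, 39, 30, 25, 25, 25, 23, 25, 52, 47]
position: [0.5368, -0.0241, 0.1283]
ft_force: [-2.9, 6.1, 13.3]
[44, 53, 42, 30, 25, 24, 26, 26, 44, 75, 40]
position: [0.5365, -0.0285, 0.1282]
ft_force: [-2.1, 4.6, 8.1]
[44, 54, 42, 30, 25, 25, 26, 45, 79, 63, 35]
position: [0.5366, -0.0332, 0.1278]
ft_force: [-1.1, 2.1, 3.4]
[45, 55, 43, 30, 25, 26, 46, 82, 80, 34, 35]
time: 22.95
position: [0.535, -0.0335, 0.1499]
```

```bash
python3 coast.py 3 2; python3 look.py 8 | grep scene
```

```text
[44, 55, 43, 30, 25, 29, 56, 93, 80, 31, 33]
[44, 55, 43, 30, 24, 29, 56, 92, 79, 32, 34]
scene 8 r 1 [89, 51, 87, 72, 50, 32, 26, 26, 25, 24, 20, 33, 46]
scene 8 r 2 [65, 38, 56, 44, 30, 22, 22, 23, 24, 22, 19, 32, 42]
scene 8 r 3 [50, 30, 40, 32, 24, 21, 23, 41, 65, 55, 23, 36, 48]
scene 8 r 4 [58, 39, 46, 37, 27, 25, 25, 26, 26, 24, 21, 34, 47]
```

```bash
python3 -m jog '[{"grip":255,"travel":[0.2,4,0],"twist":0},{"grip":255,"travel":[0.2,4,0],"twist":0},{"grip":255,"travel":[0.2,3.4,0],"twist":0},{"grip":255,"travel":[0,0,-1.9],"twist":0},{"grip":255,"travel":[0,0,-0.3],"twist":0},{"grip":255,"travel":[0,0,0],"twist":0},{"grip":255,"travel":[0,0,0],"twist":0}]'
python3 -m jog '[{"grip":255,"travel":[0,0,-0.15],"twist":0},{"grip":255,"travel":[0,0,0],"twist":0}]' | egrep 'posi|ft'
python3 -m jog '[{"grip":255,"travel":[0,0,-0.1],"twist":0},{"grip":255,"travel":[0,0,0],"twist":0}]' | egrep 'posi|ft'
```

```text
time: 23.85
position: [0.5433, 0.0802, 0.1299]
tool_rot: [0.04, 0.999, -0.0, -0.0]
ft_force: [0.1, -0.1, 0.8]
grip_width: 0.0006
position: [0.5436, 0.0803, 0.1289]
ft_force: [-0.2, -0.8, 0.3]
position: [0.5433, 0.0808, 0.1277]
ft_force: [-0.4, 0.5, -0.2]
```

```bash
python3 -m jog '[{"grip":255,"travel":[0,0,-0.1],"twist":0},{"grip":255,"travel":[0,0,0],"twist":0}]' | egrep 'posi|ft'
for i in 1 2 3 4; do python3 -m jog '[{"grip":255,"travel":[0,-0.4,0],"twist":0}]' | egrep 'posi|ft'; python3 coast.py 4 1; done
python3 -m jog '[{"grip":255,"travel":[0,0,0.6],"twist":0},{"grip":255,"travel":[0,1.7,0],"twist":0},{"grip":255,"travel":[0,0,-0.6],"twist":0},{"grip":255,"travel":[0,0,0],"twist":0}]' | egrep 'posi|ft'
for i in 1 2 3 4; do python3 -m jog '[{"grip":255,"travel":[0,-0.4,0],"twist":0}]' | egrep 'posi|ft'; python3 coast.py 4 1; done
python3 -m jog '[{"grip":255,"travel":[0,0,2.5],"twist":0}]' | egrep 'posi|time'; python3 coast.py 4 4
```

```text
position: [0.5435, 0.0811, 0.1271]
ft_force: [-0.6, -0.1, 3.1]
position: [0.5432, 0.0774, 0.1272]
ft_force: [-1.7, 0.5, 7.5]
[52, 61, 46, 31, 25, 25, 26, 25, 24, 22, 36]
position: [0.5429, 0.0731, 0.1272]
ft_force: [-1.4, -0.4, 6.8]
[51, 59, 45, 30, 25, 25, 24, 24, 24, 21, 36]
position: [0.5426, 0.0691, 0.1272]
ft_force: [-2.8, -0.1, 5.0]
[50, 59, 44, 30, 26, 25, 25, 24, 23, 21, 36]
position: [0.5426, 0.065, 0.1269]
ft_force: [-0.3, 0.5, 1.1]
[50, 58, 44, 30, 25, 25, 25, 25, 23, 20, 35]
position: [0.5442, 0.0824, 0.1269]
ft_force: [0.1, 0.6, 5.0]
position: [0.5438, 0.0783, 0.1272]
ft_force: [-1.2, 0.4, 7.7]
[49, 57, 43, 30, 26, 25, 25, 25, 23, 21, 35]
position: [0.5435, 0.0738, 0.1272]
ft_force: [-1.2, -0.0, 7.3]
[51, 60, 45, 31, 25, 25, 26, 25, 24, 21, 36]
position: [0.5432, 0.0697, 0.1272]
ft_force: [-1.9, 0.0, 6.6]
[48, 56, 42, 30, 25, 25, 25, 25, 23, 21, 34]
position: [0.543, 0.0656, 0.1269]
ft_force: [-1.0, 0.0, 3.0]
[53, 61, 46, 31, 25, 25, 25, 24, 24, 21, 36]
time: 26.15
position: [0.541, 0.0655, 0.149]
[52, 61, 46, 31, 25, 25, 26, 26, 24, 22, 36]
[52, 60, 46, 31, 25, 25, 26, 25, 24, 21, 35]
[52, 61, 46, 31, 25, 25, 25, 25, 24, 21, 36]
[52, 61, 46, 31, 25, 25, 26, 25, 24, 21, 37]
```

```bash
python3 -m jog '[{"grip":255,"travel":[-0.4,-4.5,0],"twist":0},{"grip":255,"travel":[-0.4,-4.5,0],"twist":0},{"grip":255,"travel":[-0.4,-4.5,0],"twist":0},{"grip":255,"travel":[-0.4,-4.5,0],"twist":0},{"grip":255,"travel":[-0.4,-4.5,0],"twist":0},{"grip":255,"travel":[-0.2,-4.4,0],"twist":0},{"grip":255,"travel":[0,0,-2.1],"twist":0},{"grip":255,"travel":[0,0,0],"twist":0}]'
python3 -m jog '[{"grip":255,"travel":[0,0,-0.3],"twist":0},{"grip":255,"travel":[0,0,0],"twist":0}]' | egrep 'posi|ft'
python3 -m jog '[{"grip":255,"travel":[0,0,-0.1],"twist":0},{"grip":255,"travel":[0,0,0],"twist":0}]' | egrep 'posi|ft'
```

```text
time: 27.15
position: [0.5198, -0.2038, 0.1279]
tool_rot: [0.041, 0.999, 0.001, -0.002]
ft_force: [-0.4, 0.5, -0.5]
grip_width: 0.0002
position: [0.5207, -0.2016, 0.1274]
ft_force: [0.3, 0.6, 0.4]
position: [0.5211, -0.2019, 0.127]
ft_force: [-1.4, 0.5, 2.6]
```

```bash
python3 -m jog '[{"grip":255,"travel":[0,0,-0.1],"twist":0},{"grip":255,"travel":[0,0,0],"twist":0}]' | egrep 'posi|ft'
for i in 1 2 3 4; do python3 -m jog '[{"grip":255,"travel":[0,-0.4,0],"twist":0}]' | egrep 'ft'; done
python3 -m jog '[{"grip":255,"travel":[0,0,0.6],"twist":0},{"grip":255,"travel":[0,1.7,0],"twist":0},{"grip":255,"travel":[0,0,-0.6],"twist":0},{"grip":255,"travel":[0,0,0],"twist":0}]' | egrep 'posi|ft'
for i in 1 2 3 4; do python3 -m jog '[{"grip":255,"travel":[0,-0.4,0],"twist":0}]' | egrep 'ft'; done
python3 -m jog '[{"grip":255,"travel":[0,0,1],"twist":0},{"grip":255,"travel":[0,0,4],"twist":0},{"grip":255,"travel":[0,0,3],"twist":0}]' | egrep 'posi|time'
python3 - <<'E'
from h import *
from scipy.optimize import least_squares
L=np.array([[1,-1],[-1,-1],[-1,1],[1,1]])*[.15,.095]; L=np.c_[L,[.06]*4]
S=np.array([[313,372],[523,290],[607,403],[380,521]])/3-.5+[240,145]
Tp=np.array([[232,148],[182,382],[22,345],[80,117]])/3-.5+[170,125]
f=lambda p,ns:np.concatenate([(proj(n,body(p,L))-q).ravel() for n,q in(("scene",S),("top",Tp)) if n in ns])
for ns in(["scene"],["top"],["scene","top"]):
    r=least_squares(f,T,args=(ns,)); print(ns,r.x.round(4),np.abs(r.fun).max().round(2))
E
python3 look.py 9
```

```text
position: [0.5211, -0.2022, 0.1268]
ft_force: [-3.7, 0.6, 8.5]
ft_force: [-4.8, 1.0, 12.3]
ft_force: [-4.0, 0.9, 10.4]
ft_force: [-5.4, 0.1, 10.9]
ft_force: [-3.6, -0.2, 5.3]
position: [0.5213, -0.1997, 0.1261]
ft_force: [-1.8, 2.9, 10.2]
ft_force: [-4.5, 3.0, 17.7]
ft_force: [-4.5, -0.3, 15.4]
ft_force: [-5.6, 0.0, 16.1]
ft_force: [-5.8, -0.9, 9.5]
time: 29.25
position: [0.5214, -0.2172, 0.2062]
['scene'] [ 0.4563  0.3651 -0.1431] 2.72
['top'] [ 0.4523  0.3534 -0.1799] 2.1
['scene', 'top'] [ 0.4541  0.3592 -0.161 ] 4.42
scene 9 r 1 [59, 34, 57, 46, 32, 22, 20, 21, 21, 19, 19, 34, 46]
scene 9 r 2 [52, 34, 47, 38, 30, 26, 26, 25, 25, 23, 21, 35, 47]
scene 9 r 3 [80, 45, 65, 49, 32, 25, 32, 66, 109, 89, 32, 36, 48]
scene 9 r 4 [94, 57, 73, 53, 33, 26, 26, 26, 26, 25, 21, 37, 49]
top 9 r 1 [27, 27, 27, 27, 27, 25, 27, 25, 26, 32, 30, 75, 83]
top 9 r 2 [73, 58, 24, 16, 20, 22, 23, 22, 19, 15, 5, 113, 170]
top 9 r 3 [105, 58, 13, 16, 20, 22, 22, 14, 87, 129, 23, 97, 176]
top 9 r 4 [96, 47, 11, 16, 20, 23, 23, 23, 20, 16, 16, 77, 87]
```

```bash
python3 -m jog '[{"grip":0,"travel":[0.2,4,0],"twist":0},{"grip":0,"travel":[0.2,4,0],"twist":0},{"grip":0,"travel":[0.2,4,0],"twist":0},{"grip":0,"travel":[0.1,4,0],"twist":0},{"grip":0,"travel":[0,3.6,0],"twist":0},{"grip":0,"travel":[0,0,-3],"twist":0},{"grip":0,"travel":[0,0,-2],"twist":0},{"grip":0,"travel":[0,0,0],"twist":0}]' 25
python3 - <<'E'
from h import *
T=np.array([.4541,.3592,-.161]); 
im=camera("top"); cv2.imwrite("pics/topA.png",im[:,:,::-1])
pol=[]
for p,c in((T,(0,0,255)),(np.array([.4523,.3534,-.18]),(0,255,0))):
    pol+=[(body(p,[[a*.15,b*.095,z] for a,b in((1,1),(-1,1),(-1,-1),(1,-1),(1,1))]),c) for z in(.06,)]
a=crop(im,"top",(165,150,265,260),5,pol)
im=camera("scene"); b=crop(im,"scene",(340,235,445,320),5,pol)[:, :]
h=max(a.shape[0],b.shape[0]); f=lambda x:cv2.copyMakeBorder(x,0,h-x.shape[0],0,0,0)
o=np.hstack([f(a),f(b)]); cv2.imwrite("pics/g.png",cv2.resize(o,None,fx=.77,fy=.77))
E
```

```text
time: 30.15
position: [0.5256, -0.0203, 0.1523]
tool_rot: [0.038, 0.999, 0.001, -0.004]
ft_force: [0.4, 0.1, 0.4]
grip_width: 0.0564
```

View pics/g.png

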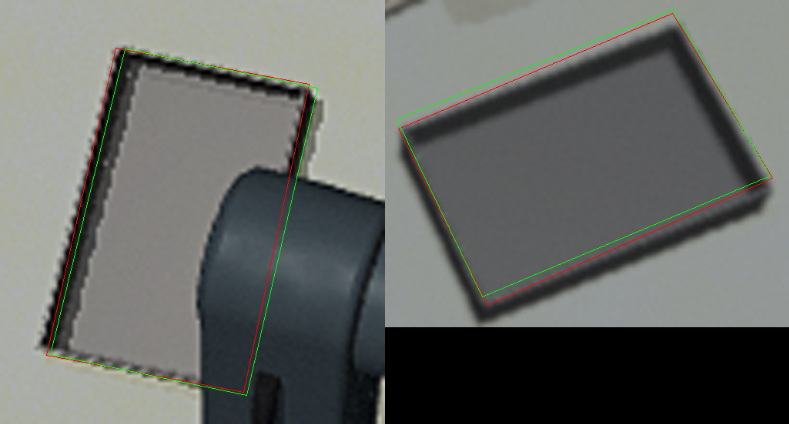

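The top-view overlay fits the tray rim to within about 1 px. The scene view is about 2–3 px off, which is within the tray's clearance. Now I grasp roller 3.

```bash
python3 -m jog '[{"grip":0,"travel":[0.2,0,0],"twist":0},{"grip":0,"travel":[0,0,0],"twist":0},{"grip":0,"travel":[0,0,-3],"twist":0},{"grip":0,"travel":[0,0,-2.2],"twist":0},{"grip":0,"travel":[0,0,-1],"twist":0},{"grip":0,"travel":[0,0,0],"twist":0}]' 25
python3 -m jog '[{"grip":255,"travel":[0,0,0],"twist":0},{"grip":255,"travel":[0,0,0],"twist":0},{"grip":255,"travel":[0,0,0],"twist":0},{"grip":255,"travel":[0,0,0],"twist":0},{"grip":255,"travel":[0,0,0],"twist":0},{"grip":255,"travel":[0,0,0],"twist":0},{"grip":255,"travel":[0,0,0],"twist":0},{"grip":255,"travel":[0,0,0],"twist":0}]' 25
```

```text
time: 30.85
position: [0.5298, -0.0221, 0.0929]
tool_rot: [0.039, 0.999, 0.0, -0.001]
ft_force: [-1.2, -0.3, 0.9]
grip_width: 0.0867
time: 31.65
position: [0.5304, -0.0203, 0.0937]
tool_rot: [0.04, 0.999, 0.001, 0.0]
ft_force: [1.3, 6.9, 1.8]
grip_width: 0.0395
```

```bash
python3 -m jog '[{"grip":255,"travel":[0,0,0.3],"twist":0},{"grip":255,"travel":[0,0,0.4],"twist":0},{"grip":255,"travel":[0,0,0.6],"twist":0},{"grip":255,"travel":[0,0,1],"twist":0},{"grip":255,"travel":[0,0,1],"twist":0}]' 
python3 -m jog '[{"grip":255,"travel":[0,0,1.5],"twist":0},{"grip":255,"travel":[0,0,2],"twist":0},{"grip":255,"travel":[0,0,2],"twist":0},{"grip":255,"travel":[0,0,1],"twist":0},{"grip":255,"travel":[0,0,0],"twist":0}]' 
python3 look.py B | grep -v "r 3"
```

```text
time: 32.15
position: [0.5299, -0.022, 0.1267]
tool_rot: [0.039, 0.999, -0.0, -0.001]
ft_force: [-0.1, 0.1, -2.7]
grip_width: 0.0391
time: 32.65
position: [0.5313, -0.0224, 0.1933]
tool_rot: [0.039, 0.999, -0.001, 0.002]
ft_force: [0.1, -1.1, -3.1]
grip_width: 0.0395
scene B r 1 [89, 51, 87, 72, 49, 32, 26, 26, 26, 24, 20, 34, 46]
scene B r 2 [75, 43, 68, 54, 35, 23, 21, 22, 21, 20, 23, 35, 38]
scene B r 4 [64, 41, 49, 37, 26, 25, 26, 27, 25, 24, 21, 37, 49]
top B r 1 [102, 46, 15, 15, 20, 22, 23, 22, 21, 17, 5, 99, 156]
top B r 2 [106, 39, 10, 12, 29, 35, 33, 37, 32, 33, 34, 31, 29]
top B r 4 [26, 36, 49, 58, 60, 59, 64, 63, 63, 25, 14, 77, 87]
```

```bash
python3 -m jog '[{"grip":255,"travel":[-0.4,2,0],"twist":0},{"grip":255,"travel":[-0.9,4,0],"twist":-2.5},{"grip":255,"travel":[-0.9,4.5,0],"twist":-2.4},{"grip":255,"travel":[-0.9,4.5,0],"twist":0},{"grip":255,"travel":[-0.9,4.5,0],"twist":0},{"grip":255,"travel":[-0.9,4.5,0],"twist":0},{"grip":255,"travel":[-0.9,4.5,0],"twist":0},{"grip":255,"travel":[-0.9,4.5,0],"twist":0}]'
python3 -m jog '[{"grip":255,"travel":[-0.8,3.4,0],"twist":0},{"grip":255,"travel":[-0.4,2,0],"twist":0},{"grip":255,"travel":[0,0,-2],"twist":0},{"grip":255,"travel":[0,0,-3],"twist":0},{"grip":255,"travel":[0,0,-3],"twist":0},{"grip":255,"travel":[0,0,0],"twist":0},{"grip":255,"travel":[0,0,0],"twist":0}]'
python3 - <<'E'
from h import *
T=np.array([.4541,.3592,-.161]); o=get_obs(); p=np.array(o["position"]); print(p)
A=np.array([p[0]+.004,p[1],-.165])
ims=[]
for n,box in(("top",(165,140,265,265)),("scene",(330,215,455,320))):
    im=camera(n); im=np.clip(im.astype(float)*1.5,0,255).astype(np.uint8)
    pol=[(body(T,[[a*.15,b*.095,.06] for a,b in((1,1),(-1,1),(-1,-1),(1,-1),(1,1))]),(0,0,255)),(body(A,[[-.1225,0,p[2]-.0085],[.1225,0,p[2]-.0085]]),(0,255,0))]
    ims.append(crop(im,n,box,3.5,pol))
h=max(i.shape[0] for i in ims); cv2.imwrite("pics/i.png",np.hstack([cv2.copyMakeBorder(x,0,h-x.shape[0],0,0,0) for x in ims]))
E
```

```text
time: 33.55
position: [0.4619, 0.3094, 0.1902]
tool_rot: [0.082, 0.997, -0.001, -0.001]
ft_force: [-0.4, 0.7, -3.5]
grip_width: 0.0395
time: 34.25
position: [0.4506, 0.3616, 0.1105]
tool_rot: [0.082, 0.997, -0.001, -0.001]
ft_force: [1.1, 0.3, -3.1]
grip_width: 0.0391
[0.45058132 0.3615912  0.11049279]
```

View pics/i.png

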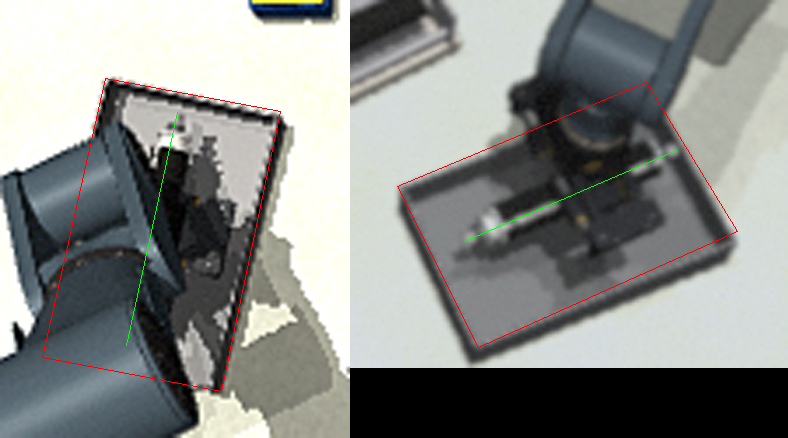

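```bash
python3 -m jog '[{"grip":255,"travel":[0,0,-3],"twist":0},{"grip":255,"travel":[0,0,-2.5],"twist":0},{"grip":255,"travel":[0,0,-1.2],"twist":0},{"grip":255,"travel":[0,0,-0.5],"twist":0},{"grip":255,"travel":[0,0,0],"twist":0},{"grip":255,"travel":[0,0,0],"twist":0}]'
for i in 1 2; do python3 -m jog '[{"grip":255,"travel":[0,0,-0.1],"twist":0},{"grip":255,"travel":[0,0,0],"twist":0}]' | egrep 'posi|ft'; done
```

```text
time: 34.95
position: [0.4522, 0.3625, 0.0408]
tool_rot: [0.082, 0.997, 0.001, 0.001]
ft_force: [-0.2, -0.6, -3.2]
grip_width: 0.0392
position: [0.4517, 0.3623, 0.0394]
ft_force: [-0.5, -0.0, -3.5]
position: [0.4513, 0.362, 0.0377]
ft_force: [-0.5, 0.2, -3.0]
```

```bash
python3 -m jog '[{"grip":255,"travel":[0,0,-0.2],"twist":0},{"grip":255,"travel":[0,0,0],"twist":0}]' | egrep 'posi|ft'
for i in 1 2 3; do python3 -m jog '[{"grip":255,"travel":[0,0,-0.1],"twist":0},{"grip":255,"travel":[0,0,0],"twist":0}]' | egrep 'posi|ft'; done
```

```text
position: [0.4511, 0.3619, 0.0353]
ft_force: [-0.1, -0.1, -2.8]
position: [0.4512, 0.3619, 0.0344]
ft_force: [-0.6, 0.5, -4.4]
position: [0.4512, 0.362, 0.0335]
ft_force: [0.3, -0.3, -2.9]
position: [0.4512, 0.362, 0.0325]
ft_force: [0.3, 0.4, -3.4]
```

```bash
for i in 1 2; do python3 -m jog '[{"grip":255,"travel":[0,0,-0.1],"twist":0},{"grip":255,"travel":[0,0,0],"twist":0}]' | egrep 'posi|ft'; done
```

```text
position: [0.4512, 0.362, 0.0315]
ft_force: [-0.3, -0.2, -3.1]
position: [0.4513, 0.362, 0.0313]
ft_force: [-0.7, -1.4, 2.6]
```

Contact with the tray floor: the force changed sign. I release and withdraw.

```bash
python3 -m jog '[{"grip":120,"travel":[0,0,0],"twist":0},{"grip":90,"travel":[0,0,0],"twist":0},{"grip":60,"travel":[0,0,0],"twist":0},{"grip":30,"travel":[0,0,0],"twist":0},{"grip":0,"travel":[0,0,0],"twist":0},{"grip":0,"travel":[0,0,0],"twist":0},{"grip":0,"travel":[0,0,1],"twist":0},{"grip":0,"travel":[0,0,3],"twist":0}]'
python3 -m jog '[{"grip":0,"travel":[0,0,4.5],"twist":0},{"grip":0,"travel":[0,0,4.5],"twist":0},{"grip":0,"travel":[0,0,4.5],"twist":0},{"grip":0,"travel":[-3,4,0],"twist":0},{"grip":0,"travel":[-3,4,0],"twist":0},{"grip":0,"travel":[-3,4,0],"twist":0},{"grip":0,"travel":[-3,4,0],"twist":0},{"grip":0,"travel":[-3,4,0],"twist":0}]'
python3 look.py C
python3 - <<'E'
from h import *
o=[]
for n,box in(("top",(170,95,450,275)),("scene",(220,110,445,320))):
    im=cv2.imread(f"pics/{n}C.png")[:,:,::-1]; im=np.clip(im.astype(float)*1.4,0,255).astype(np.uint8)
    o.append(crop(im,n,box,1,[]))
a=cv2.resize(o[0],(440,283),interpolation=2)
b=cv2.resize(o[1],(360,336),interpolation=2)
cv2.imwrite("pics/j.png",np.hstack([cv2.copyMakeBorder(x,0,336-x.shape[0],0,0,0) for x in(a,b)]))
for t in("wellplate","tipbox","driver"):
    print(t,[np.round(d["at"],3).tolist() for d in search_frame(t,"top")][:1])
E
```

```text
time: 37.35
position: [0.4495, 0.361, 0.0691]
tool_rot: [0.082, 0.997, -0.002, -0.003]
ft_force: [0.2, -0.1, -0.3]
grip_width: 0.0856
time: 38.15
position: [0.2998, 0.5633, 0.2066]
tool_rot: [0.082, 0.997, 0.0, 0.0]
ft_force: [1.1, 0.5, -1.0]
grip_width: 0.087
scene C r 1 [90, 51, 87, 72, 50, 32, 26, 26, 26, 23, 20, 34, 46]
scene C r 2 [75, 44, 68, 54, 37, 28, 26, 27, 25, 23, 20, 35, 47]
scene C r 3 [120, 120, 121, 121, 121, 121, 121, 120, 121, 120, 120, 120, 119]
scene C r 4 [94, 57, 73, 54, 34, 27, 26, 27, 26, 24, 21, 37, 49]
top C r 1 [98, 45, 15, 14, 19, 21, 22, 22, 19, 16, 4, 95, 150]
top C r 2 [101, 37, 11, 16, 20, 20, 21, 22, 19, 15, 5, 108, 162]
top C r 3 [167, 167, 167, 167, 167, 167, 167, 167, 167, 167, 167, 167, 167]
top C r 4 [91, 45, 10, 16, 19, 21, 22, 22, 19, 15, 15, 74, 83]
wellplate [[0.428, -0.46, 0.024]]
tipbox [[0.754, 0.242, 0.056]]
driver [[0.602, -0.462, 0.022]]
```

View pics/j.png

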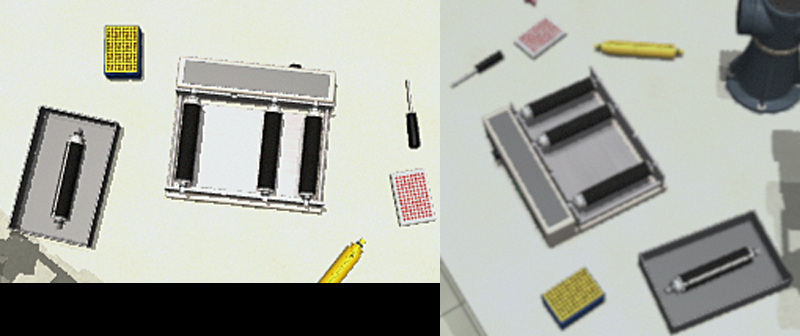

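The last picture shows roller 3 flat in the tray at about (68,180). The other three are in their slots with their strips turned away, and the bystanders are where they were.

```bash
python3 -c "
from rig import *
print(hand_in())"
```

```text
the job is handed in; nothing more can be done
None
```

The job is done and handed in at about 38 s of the 67 s allowed. Three rollers run freely and stay in their slots; the roller at y = +47 mm binds and lies flat in the grey repair tray.

- **Free rollers (y = -142, -47 and +142 mm):** all three turned with almost no sideways force under the fingertip. Each got at least two strokes in the same direction. I estimate at least 1.9 rad of turn each from the stroke lengths; I could not measure the angle because the strips are now out of sight in both cameras.
- **Binding roller (y = +47 mm):** it resisted with 5 to 15 N sideways, about 0.6 of the pressing force in the stiff strokes, and did not coast. I lifted it straight out and lowered it until the force reading showed floor contact, then let go.
- **Last checks:** the final pictures show the three rollers in their slots and the fourth inside the tray. The well plate, tip box and screwdriver are within 4 mm of their first readings, which is the network's own accuracy.

**Checks that disagreed:**
- The binding roller did not stay fully put. My first strokes pressed harder than needed, up to about 31 N, and forced it round. One light stroke on it showed almost no resistance. I judged it binding from the sideways force in the other strokes and from its strip stopping dead after release.
- The first strokes on two of the free rollers also pressed hard, peaking at 34 N.
- The scene camera put the tray about 2–3 pixels (around 10 mm) away from where the top camera did. The tray had enough clearance for that.

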